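# Load the weight changer and index it one click

## Robot

A 6-joint arm with a two-finger parallel gripper is mounted at the origin on a cart in front of the work surface, level with it; the furniture and walls round the work are solid. World frame = base frame: x ahead of the robot, y to its left, z up, the work surface at z = 0. Lengths are in m, angles in rad, forces in N, time in s.
With the tool pointing down it reaches from about 0.35 to 0.85 m from the base axis. Payload 8.1 kg.
Tool frame: the origin (TCP) lies at the very end of the fingers, on their centre line; the grasp point (between the pads) lies 19 mm behind it (grip_depth is the distance from the TCP to the grasp point, in m); y points along the fingers, x is the direction in which the jaws open and shut, and the axes are right-handed (so a half turn about y gives the same grasp; the last joint's range is limited). The gripper opens to 93 mm and grips with 3 to 60 N. Pads are 15 mm wide; open, the fingers measure 128 mm over their backs; the gripper's body (75 mm by 188 mm) begins 65 mm behind the grasp point.
Start: joints at [1.096, 0.13, 1.488, -0, 1.523, -0.085], TCP at [0.228, 0.555, 0.219] pointing down, gripper open.
Joint ranges: [-2.96, 2.96], [-0.89, 2.26], [0.02, 2.5], [-1.34, 4.48], [0, 2.73], [-2.66, 2.66]. Speed limits (rad/s): [2.39, 2.39, 2.79, 3.14, 3.14, 3.14].

## Interface

Orientations are given as a unit quaternion [w, x, y, z].
In Python, from plant import reach, line_to, set_joints, command_gripper, wait, inverse_kinematics, get_image, PlanningError, close_job, get_time_s, get_q, get_qvel, get_effort, get_position, get_tool_rot, get_wrist_force, get_moment, get_finger_gap, grip_depth gives the robot as it stands. Calls block until the motion is done:
- reach(position, orientation): joint-space move of the TCP to a pose.
- line_to(position, frame=None, velocity=0.15, contact_N=None): straight line of the TCP; frame=None keeps the orientation; velocity is the mean speed in m/s. With contact_N (N) it stops when the force on the tool has changed by that much, and returns True; else False.
- set_joints(angles): joint-space move.
- command_gripper(opening, grip_force=None): finger opening in m; grip_force is the grip in N (None keeps the last); returns when the fingers have stopped.
- wait(seconds).
- inverse_kinematics(position, orientation): joint angles nearest the present ones, or None.
- get_image(name): name is "scene" or "top" or "wrist"; returns a dict with "color" (480x640x3 uint8, red, green, blue), "z_map" (480x640 float32, m along the optical axis (not along the pixel's ray), 0 where there is no reading), "mtx" (3x3 intrinsics, pixels), "rvec" (rotation vector, rad) and "tvec" (3), from world to camera coordinates, as OpenCV has them. Camera axes: x right, y down, z forward; pixel columns grow to the right and rows downward; lengths in m; the calibration is good to about 2 mm. The wrist camera is an equidistant fisheye: a pixel r from the principal point sees the ray r / f radians off the axis. A picture is of the moment at which its call begins.
A pose or a line that the arm cannot do raises PlanningError and nothing moves.
- close_job(): hands the job in, once; it reports no verdict.
Readings, each from a call of its own:
- get_time_s(): time.
- get_q(): joint angles.
- get_qvel(): joint speeds.
- get_effort(): joint torques, N m.
- get_position(): TCP position.
- get_tool_rot(): TCP orientation.
- get_wrist_force(): force on the tool from outside, world axes, zero at the start.
- get_moment(): the same for the moment, N m.
- get_finger_gap(): finger opening in m.
Only numpy, scipy, OpenCV 4.12 (cv2) and the standard library are available. Lean on these libraries where they do the work, as an engineer would, in place of code of your own. Each camera call takes 0.05 s, during which the arm holds its last target.

## Task

Put the loose check weight upright into the empty carousel pocket that faces the steel load pointer and push it down between its spring leaves until it is home, pressing on the sprung seat hidden inside with about 10 N (over 5 N, never over 17 N). Then turn the carousel by its knob one click clockwise, seen from above, so that the loaded pocket stops at the reader block, and let go. Leave everything else on the bench where it is.

Things in the scene. Friction and masses are not known exactly. Their poses are not given: they have to be found in the camera images.
- check_weight: the only loose check weight: plain light metal cylinder with a knobbed top, 22 mm diameter, 37 mm tall, 70 to 140 g, upright on the bench right of the carousel; origin at the centre of its underside, z up. For the gripper it is a full cylinder up to its top. Two identical weights already stand fixed in carousel pockets.
- changer: fixed round grey base of the carousel, 188 mm diameter, 12 mm thick; origin on the bench under the turning axis, z up. The steel load pointer lies on its -x side, 94 mm from the axis; the black reader block (22 x 36 x 46 mm high) stands 108 mm from the axis, 60 degrees clockwise (from above) of the pointer. A carton of tall wire spools stands left of it: cross it above 0.35 m.
- carousel (a joint): turning angle of the carousel, rad: 0 at the start, grows clockwise seen from above; six clicks a turn, 1.047 rad each. A sprung detent holds it at each click: turning takes up to about 0.25 N m, most a quarter of the way to the next click; past half-way (0.52 rad) the detent pulls it on to the next click by itself.
- pocket (a point): centre of the mouth of the empty pocket at the load pointer, at rim height, 56 mm above the bench, 62 mm from the turning axis; it turns with the carousel; x points from the pocket to the axis, z up. Six such steel cups stand 62 mm apart: 24.6 mm bore, flared to about 30 mm at the mouth, 39 mm outside diameter.
- leaves (a point): point on the same pocket's centre line 8 mm below its rim, from where on its two brass spring leaves (on its +x and -x sides) stand 19 mm apart. They squeeze the weight: pushing it in takes up to about 10 N while its foot is 3 to 8 mm below the rim, then about 2 to 5 N. The weight does not sink by itself and stays where it is left.
- pocket_bottom (a point): centre of the same pocket's fixed bottom, 30 mm below the rim. Above it an 18 mm rubber seat on an adjusting screw waits somewhere 9.5 to 22.5 mm below the rim, not measured: it must be felt. It is sprung, 6 N per mm, and goes hard after 1.5 mm (9 N). Let go of, the weight stays down on the seat, its top 14 to 28 mm over the rim.
- knob_top (a point): top centre of the carousel's knob, on the turning axis, 110 mm above the bench. The knob is a black bar 42 mm long (along this point's x), 14 mm wide (y), 32 mm high below this point, on a 26 mm round post; it turns with the carousel. Up to 84 mm above the bench weights stand round it, their near sides 51 mm from the axis.
Things that resemble listed ones, but are neither listed nor needed, are in the scene too. Several things have the shape of the check_weight; the one meant has the colours described above.

How it is judged:
By the outcome, as a careful person would: the job done as asked, in the order asked, and still so for the second after the job is handed in, with the robot touching nothing.
It also fails if it takes over 67 s, if anything falls off the work surface, if the arm or the gripper's body presses on something with over 40 N, if the wrist force passes 120 N, or if a joint passes its speed limit or range.

## Working session

There is one attempt and no reset: what is moved stays moved. The work goes in short steps, each a Python script; the robot and the scene stay as the last script left them, time stands still between calls to the robot, and variables do not carry over. Pictures are saved under pics/ and viewed, and the job is handed in when it is done.

```bash
ls; mkdir -p pics; python3 - <<'E'
from plant import *
import cv2,numpy as np,pickle
for n in ("scene","top","wrist"):
    im=get_image(n); pickle.dump(im,open(f"pics/{n}0.pkl","wb"))
    cv2.imwrite(f"pics/{n}0.png",im["color"][:,:,::-1])
    print(n,im["mtx"].round(1).tolist(),im["rvec"],im["tvec"])
print(get_time_s(),get_position(),get_tool_rot(),get_finger_gap(),grip_depth,get_wrist_force())
E
```

```text
pics
scene [[511.9, 0.0, 320.5], [0.0, 511.9, 238.9], [0.0, 0.0, 1.0]] [ 0.78472327  2.27207781 -1.42019819] [0.53689717 0.01130078 1.04592227]
top [[611.3, 0.0, 333.3], [0.0, 611.3, 242.0], [0.0, 0.0, 1.0]] [ 2.11464568 -2.13006905  0.13967278] [-0.17024687  0.57221589  0.85260927]
wrist [[371.6, 0.0, 316.2], [0.0, 371.6, 242.4], [0.0, 0.0, 1.0]] [-2.42858606 -1.63017081 -0.20635782] [-0.59951505 -0.02804689  0.38820143]
0.15 [0.22777988 0.5546241  0.21783756] [-0.58712737  0.58759563  0.39326875 -0.39414784] 0.09321459832936546 0.0188 [ 0.51444636 -0.31948927  0.20711843]
```

View pics/scene0.png

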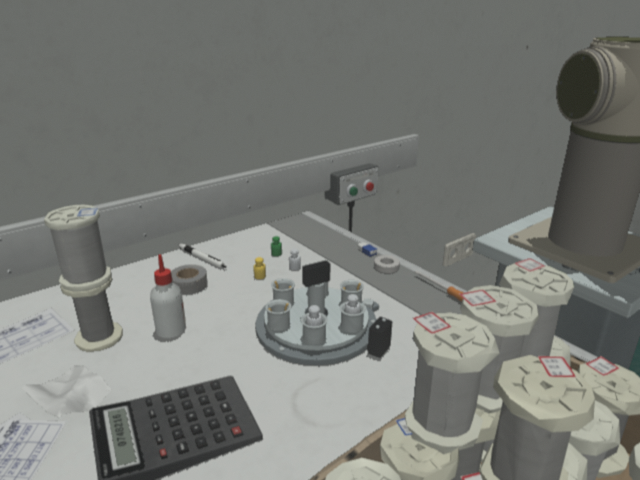

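View pics/top0.png

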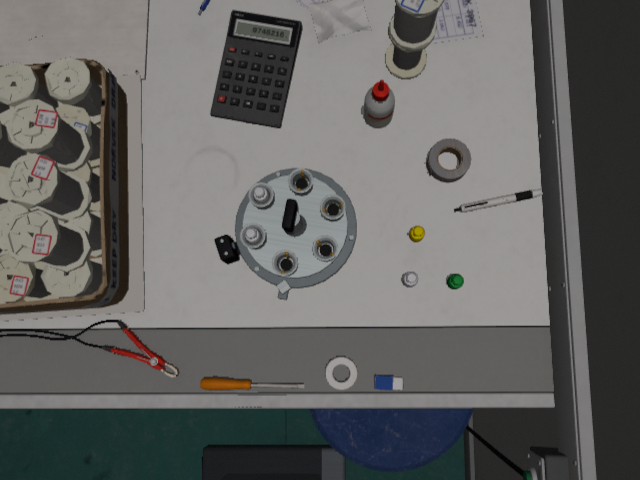

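View pics/wrist0.png

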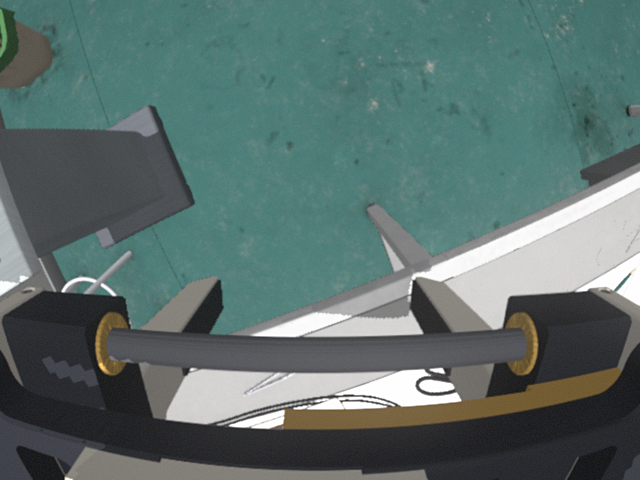

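```bash
cat > h.py <<'E'
import cv2,numpy as np,pickle
def cam(im):
    R=cv2.Rodrigues(np.array(im["rvec"],float))[0]; return np.array(im["mtx"]),R,np.array(im["tvec"],float).ravel()
def cloud(im):
    K,R,t=cam(im); z=im["z_map"].astype(float); v,u=np.mgrid[:480,:640]
    P=np.stack([(u-K[0,2])/K[0,0]*z,(v-K[1,2])/K[1,1]*z,z],-1)
    W=(P-t)@R; W[z<=0]=np.nan; return W
def ray_z(im,u,v,h):
    K,R,t=cam(im); d=R.T@np.linalg.solve(K,[u,v,1.]); c=-R.T@t
    return c+d*(h-c[2])/d[2]
def proj(im,p):
    K,R,t=cam(im); return cv2.projectPoints(np.array(p,float).reshape(-1,3),np.array(im["rvec"],float),t,K,None)[0][:,0]
E
python3 - <<'E'
from h import *
im=pickle.load(open("pics/top0.pkl","rb")); W=cloud(im)
c=im["color"][155:305,205:475][:,:,::-1]; cv2.imwrite("pics/crop_top.png",cv2.resize(c,None,fx=2.96,fy=2.96,interpolation=cv2.INTER_CUBIC))
np.set_printoptions(suppress=True,precision=4)
print("table z",np.nanmedian(W[180:220,440:440+60,2]))
# weight
for n,(u,v) in dict(silver=(410,279),yellow=(417,233),green=(456,281)).items():
    w=W[v-14:v+14,u-14:u+14].reshape(-1,3); w=w[w[:,2]>0.012]; print(n,len(w),np.nanmax(w[:,2]),np.nanmean(w,0), np.nanmin(w,0))
# base disk: top at z=.012: ring
w=W[150:310,215:375].reshape(-1,3); m=(w[:,2]>.008)&(w[:,2]<.016); q=w[m]; print(len(q),q.min(0),q.max(0))
for lo,hi in((.10,.115),(.05,.06),(.075,.09),(.04,.05),(.016,.03)):
    m=(w[:,2]>lo)&(w[:,2]<hi); print(lo,m.sum(),w[m].mean(0) if m.any() else '')
E
```

```text
table z -0.00058186393580794
silver 181 0.04061883834518816 [ 0.5171 -0.2866  0.0292] [ 0.5076 -0.2978  0.0133]
yellow 184 0.04208795452859992 [ 0.5854 -0.2986  0.0285] [ 0.5761 -0.3099  0.0125]
green 187 0.04119400218883895 [ 0.5135 -0.353   0.0292] [ 0.5039 -0.3655  0.0122]
2571 [ 0.4904 -0.2082  0.008 ] [ 0.6936 -0.0131  0.016 ]
0.1 325 [ 0.5997 -0.1158  0.1086]
0.05 1803 [ 0.5997 -0.1139  0.0547]
0.075 147 [ 0.6002 -0.0958  0.0788]
0.04 631 [ 0.5839 -0.0598  0.0452]
0.016 5443 [ 0.5946 -0.1161  0.0236]
```

View pics/crop_top.png

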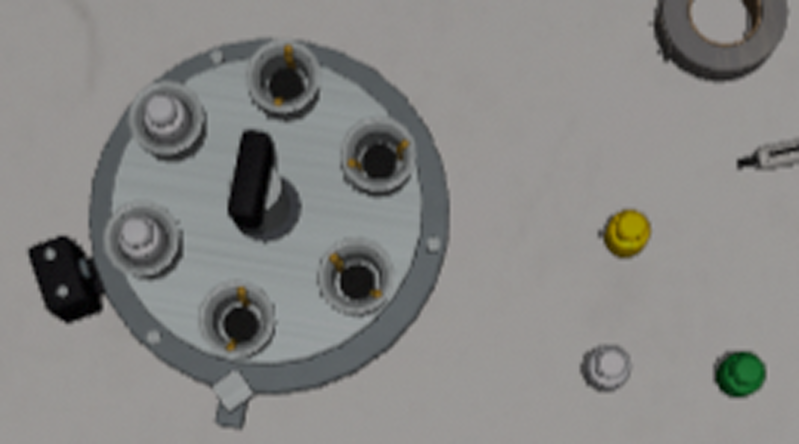

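```bash
cat > fit.py <<'E'
from h import *
from scipy.optimize import least_squares
np.set_printoptions(suppress=True,precision=4)
def masks(im,c0=(.5997,-.1145)):
    W=cloud(im); K,R,t=cam(im)
    v,u=np.mgrid[:480,:640]; 
    C=-R.T@t; D=np.stack([(u-K[0,2])/K[0,0],(v-K[1,2])/K[1,1],np.ones_like(u,float)],-1)@R
    return W,C,D
def plane(C,D,h): return C+D*((h-C[2])/D[...,2])[...,None]
for n in("top","scene"):
    im=pickle.load(open(f"pics/{n}0.pkl","rb")); W,C,D=masks(im)
    d=np.hypot(W[...,0]-.6,W[...,1]+.1145)
    dz=0
    k=(W[...,2]>.103)&(d<.04); P=plane(C,D,.110)[k]; c=P[:,:2].mean(0); ev,E=np.linalg.eigh(np.cov(P[:,:2].T))
    print(n,"knob",k.sum(),c,"zmed",np.median(W[k][:,2]),"yaw",np.degrees(np.arctan2(E[1,1],E[0,1])),"ext",np.sqrt(12*ev))
    r=(W[...,2]>.0525)&(W[...,2]<.0595)&(d<.09)&(d>.038); P=plane(C,D,.056)[r][:,:2]
    print("rim n",len(P),np.median(W[r][:,2]))
    def cen(p): 
        a=p[2]+np.arange(6)*np.pi/3; return p[:2]+.062*np.c_[np.cos(a),np.sin(a)]
    def res(p):
        dd=np.linalg.norm(P[:,None]-cen(p)[None],axis=2).min(1); return np.maximum(dd-.0195,0)+np.maximum(.0135-dd,0)*.7
    best=min((least_squares(res,[.6,-.1145,a],loss='soft_l1',f_scale=.001) for a in np.linspace(0,1.0,7)),key=lambda s:s.cost)
    p=best.x; cs=cen(p); i=np.argmin(cs[:,0]); print("fit",p,np.degrees(p[2]),best.cost); print(cs)
    o=(W[...,2]>.005)&(W[...,2]<.018)&(d<.11)&(d>.08); P2=plane(C,D,.012)[o][:,:2]
    (cx,cy),rad=cv2.minEnclosingCircle((P2*1000).astype(np.float32)); print("base",cx,cy,rad)
    e=np.median(W[...,2][(np.abs(W[...,0]-.55)<.03)&(np.abs(W[...,1]+.23)<.015)]); print('table',e)
    # weights silver
    dw=np.hypot(W[...,0]-.515,W[...,1]+.288); m=(W[...,2]>.008)&(dw<.03); 
    t=(W[...,2]>.030)&(dw<.03); print("w",m.sum(),plane(C,D,.037)[t].mean(0),t.sum(), W[t].mean(0),W[m].mean(0))
    uu=np.argwhere(m); print(uu.min(0),uu.max(0))
W,_,_=masks(pickle.load(open("pics/top0.pkl","rb")))
q=W[(W[...,1]>-.02)&(W[...,2]>.1)&(W[...,1]<.4)]; print("tall near",q[:,1].min(),np.nanmax(q[:,2]),q[:,0].min(),q[:,0].max())
E
python3 fit.py
python3 - <<'E'
from h import *
im=pickle.load(open("pics/scene0.pkl","rb"))
c=im["color"][225:365,235:405][:,:,::-1]; cv2.imwrite("pics/crop_sc.png",cv2.resize(c,None,fx=4,fy=4,interpolation=cv2.INTER_CUBIC))
E
```

```text
top knob 313 [ 0.5998 -0.1158] zmed 0.1091594246073242 yaw 169.59099850787916 ext [0.0143 0.0418]
rim n 1496 0.055116129095333324
fit [ 0.6007 -0.115   0.8543] 48.95058794667172 9.03183407618025e-05
[[ 0.6414 -0.0682]
 [ 0.5805 -0.0563]
 [ 0.5398 -0.1031]
 [ 0.5599 -0.1617]
 [ 0.6208 -0.1736]
 [ 0.6615 -0.1269]]
base 592.6638793945312 -110.55242156982422 102.10215759277344
table -0.000832575415566347
w 187 [ 0.518  -0.2874  0.037 ] 91 [ 0.5181 -0.2875  0.036 ] [ 0.5169 -0.2864  0.0286]
[272 403] [287 417]
scene knob 216 [ 0.6068 -0.1083] zmed 0.10823749581210998 yaw 173.9374690002562 ext [0.0213 0.0428]
rim n 847 0.05493175927992386
fit [ 0.6028 -0.1135  0.8806] 50.456493762001365 0.0003263834149629654
[[ 0.6422 -0.0657]
 [ 0.5811 -0.0554]
 [ 0.5416 -0.1033]
 [ 0.5633 -0.1613]
 [ 0.6244 -0.1716]
 [ 0.6639 -0.1238]]
base 597.0965576171875 -104.25676727294922 103.45634460449219
table -0.0008750310440582534
w 171 [ 0.5237 -0.2808  0.037 ] 45 [ 0.5212 -0.2844  0.0347] [ 0.5224 -0.2823  0.0229]
[248 289] [265 300]
tall near 0.15400752320026637 0.21786596863155477 0.48208425686568224 0.8372213863506068
```

View pics/crop_sc.png

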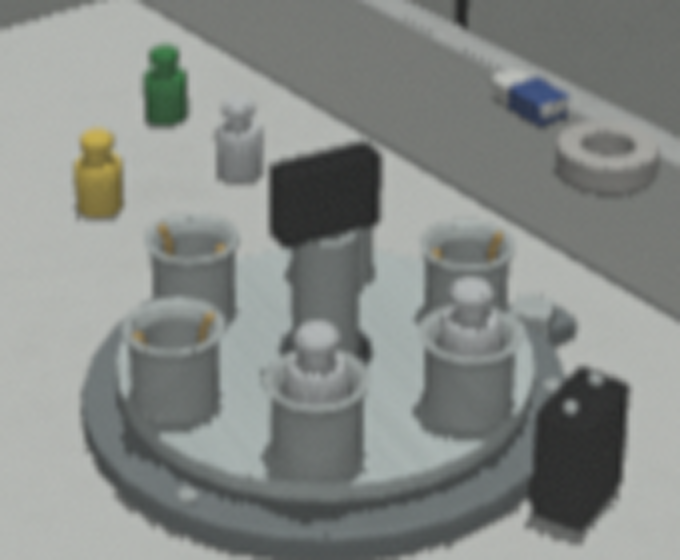

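```bash
cat >> h.py <<'E'
from scipy.spatial.transform import Rotation as Ro
def quat(deg):
    a=np.radians(deg); M=np.array([[np.cos(a),0,-np.sin(a)],[np.sin(a),0,np.cos(a)],[0,-1,0]])
    q=Ro.from_matrix(M).as_quat(); return np.array([q[3],q[0],q[1],q[2]])
E
python3 - <<'E'
from plant import *
from h import *
np.set_printoptions(suppress=True,precision=3)
q=get_tool_rot(); M=Ro.from_quat([q[1],q[2],q[3],q[0]]).as_matrix(); print(M)
im=pickle.load(open("pics/wrist0.pkl","rb")); K,R,t=cam(im); C=-R.T@t
print("cam in tool",M.T@(C-get_position()),"axis in tool",M.T@R[2], "img x",M.T@R[0])
for a in (79.5,-100.5,19.5,-160.5):
    print(a,[inverse_kinematics(p,quat(a)) for p in ((.5,-.2,.4),(.6,-.115,.085),(.517,-.287,.026))])
E
```

```text
[[ 0.38  -0.001 -0.925]
 [ 0.925 -0.001  0.38 ]
 [-0.001 -1.     0.   ]]
cam in tool [-0.    -0.165  0.07 ] axis in tool [ 0.001  0.968 -0.25 ] img x [ 1.    -0.001  0.001]
79.5 [array([-0.476, -0.036,  1.333, -0.   ,  1.845, -1.863]), array([-0.273,  0.258,  1.594, -0.   ,  1.29 , -1.661]), array([-0.593,  0.279,  1.686, -0.   ,  1.177, -1.981])]
-100.5 [array([-0.476, -0.036,  1.333, -0.   ,  1.845,  1.278]), array([-0.273,  0.258,  1.594, -0.   ,  1.29 ,  1.481]), array([-0.593,  0.279,  1.686, -0.   ,  1.177,  1.161])]
19.5 [array([-0.476, -0.036,  1.333, -0.   ,  1.845, -0.816]), array([-0.273,  0.258,  1.594, -0.   ,  1.29 , -0.614]), array([-0.593,  0.279,  1.686, -0.   ,  1.177, -0.934])]
-160.5 [array([-0.476, -0.036,  1.333, -0.   ,  1.845,  2.326]), array([-0.273,  0.258,  1.594, -0.   ,  1.29 ,  2.528]), array([-0.593,  0.279,  1.686, -0.   ,  1.177,  2.208])]
```

```bash
python3 - <<'E'
from plant import *
from h import *
np.set_printoptions(suppress=True,precision=3)
p=get_position(); q=get_tool_rot()
line_to([p[0],p[1],.39],velocity=.3); print(get_time_s())
a=79.5
reach([.57,-.19,.38],quat(a)); print(get_time_s())
line_to([.59,-.19,.24],velocity=.3); print(get_time_s(),get_position())
im=get_image("wrist"); pickle.dump(im,open("pics/wrist1.pkl","wb")); cv2.imwrite("pics/wrist1.png",im["color"][:,:,::-1])
K,R,t=cam(im); print(-R.T@t)
E
```

```text
0.875
3.7583
4.3833 [ 0.59  -0.19   0.241]
[ 0.521 -0.177  0.406]
```

View pics/wrist1.png

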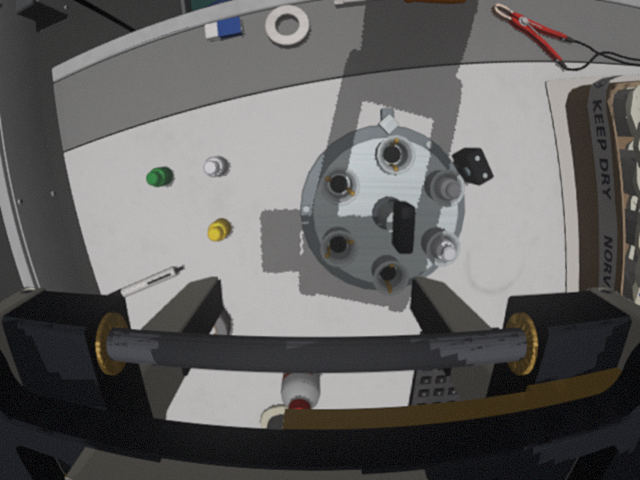

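```bash
cat > fitw.py <<'E'
from h import *
from scipy.optimize import least_squares
import sys
np.set_printoptions(suppress=True,precision=4)
def wr(im):
    K,R,t=cam(im); v,u=np.mgrid[:480,:640].astype(float)
    x=(u-K[0,2])/K[0,0]; y=(v-K[1,2])/K[1,1]; r=np.hypot(x,y)+1e-9
    d=np.stack([x/r*np.tan(r),y/r*np.tan(r),np.ones_like(r)],-1)
    D=d@R; C=-R.T@t; W=C+D*im["z_map"].astype(float)[...,None]; W[im["z_map"]<=0]=np.nan
    return W,C,D
def plane(C,D,h): return C+D*((h-C[2])/D[...,2])[...,None]
def cen(p):
    a=p[2]+np.arange(6)*np.pi/3; return p[:2]+.062*np.c_[np.cos(a),np.sin(a)]
def fit(im,wc=(.517,-.287)):
    W,C,D=wr(im)
    d=np.hypot(W[...,0]-.6,W[...,1]+.1145)
    print('table',np.nanmedian(W[...,2][(np.abs(W[...,0]-.55)<.03)&(np.abs(W[...,1]+.23)<.015)]))
    k=(W[...,2]>.103)&(W[...,2]<.115)&(d<.04); P=plane(C,D,.110)[k]; c=P[:,:2].mean(0); ev,E=np.linalg.eigh(np.cov(P[:,:2].T))
    print("knob",k.sum(),c,"zmed",np.median(W[k][:,2]),"yaw",np.degrees(np.arctan2(E[1,1],E[0,1])),"ext",np.sqrt(12*ev))
    r=(W[...,2]>.0525)&(W[...,2]<.0595)&(d<.09)&(d>.038); P=plane(C,D,.056)[r][:,:2]
    def res(p):
        dd=np.linalg.norm(P[:,None]-cen(p)[None],axis=2).min(1); return np.maximum(dd-.0195,0)+np.maximum(.0135-dd,0)*.7
    best=min((least_squares(res,[.6,-.1145,a],loss='soft_l1',f_scale=.001) for a in np.linspace(0,1.0,7)),key=lambda s:s.cost)
    p=best.x; print("fit",len(P),p,np.degrees(p[2])+120,best.cost); print("pocket",min(cen(p).tolist()))
    dw=np.hypot(W[...,0]-wc[0],W[...,1]-wc[1])
    for lo in (.02,.030): 
        t=(W[...,2]>lo)&(W[...,2]<.05)&(dw<.03); print("w",t.sum(),plane(C,D,.037)[t].mean(0),W[t].mean(0),W[t].min(0),W[t].max(0))
if __name__=="__main__":
    im=pickle.load(open(sys.argv[1],"rb")); fit(im)
    c=im["color"][130:260,180:480][:,:,::-1]; cv2.imwrite(sys.argv[1][:-4]+"_c.png",cv2.resize(c,None,fx=2.6,fy=2.6,interpolation=cv2.INTER_CUBIC))
E
python3 fitw.py pics/wrist1.pkl
```

```text
table 0.34346921041000583
knob 768 [ 0.5987 -0.1149] zmed 0.10865536465274511 yaw 169.96006759812508 ext [0.0137 0.0411]
fit 3097 [ 0.6003 -0.1131 -0.1898] 109.12406447459496 0.00015850239643568125
pocket [0.5393760096017148, -0.10136863773618371]
w 319 [ 0.518  -0.2823  0.037 ] [ 0.518  -0.2843  0.0296] [ 0.5071 -0.2943  0.0202] [ 0.5284 -0.2758  0.0381]
w 175 [ 0.5178 -0.2854  0.037 ] [ 0.5178 -0.2859  0.0353] [ 0.5101 -0.2942  0.0307] [ 0.5249 -0.2787  0.0381]
```

View pics/wrist1_c.png

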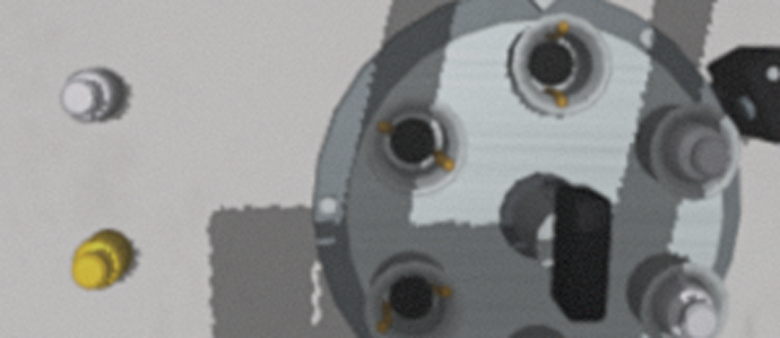

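```bash
python3 - <<'E'
from plant import *
from h import *
np.set_printoptions(suppress=True,precision=4)
a=79.3; w=(.518,-.2868)
command_gripper(.05)
reach([w[0],w[1],.10],quat(a)); print(get_time_s(),get_position())
print(line_to([w[0],w[1],.026],velocity=.1,contact_N=4),get_position(),get_wrist_force())
command_gripper(.015,35); print("gap",get_finger_gap(),get_wrist_force(),get_time_s())
line_to([w[0],w[1],.046],velocity=.1); print(get_wrist_force(),get_finger_gap())
im=get_image("wrist"); cv2.imwrite("pics/wrist2.png",im["color"][:,:,::-1]); pickle.dump(im,open("pics/wrist2.pkl","wb"))
E
```

```text
6.0583 [ 0.5192 -0.287   0.1015]
False [ 0.5186 -0.2871  0.0268] [ 0.5901  0.7266 -0.2041]
gap 0.020981123334178866 [ 0.079  -0.0647  1.4411] 7.5417
[ 0.2369 -0.4392 -1.8321] 0.020756557212394423
```

View pics/wrist2.png

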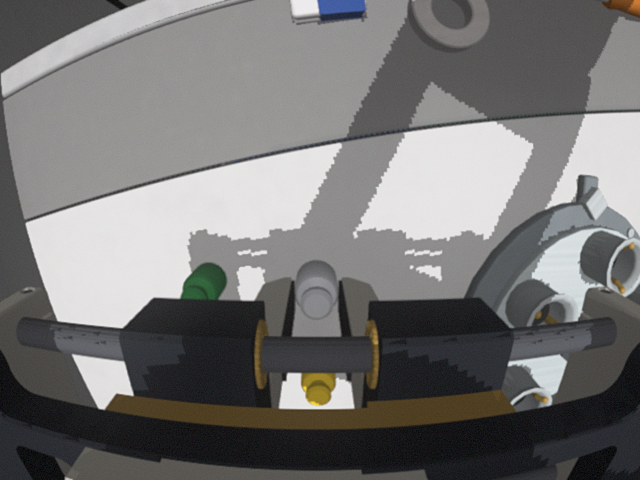

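```bash
python3 - <<'E'
from plant import *
from h import *
np.set_printoptions(suppress=True,precision=4)
a=79.3; p=(.5395,-.1025)
x=get_position()
line_to([x[0],x[1],.125],velocity=.2)
line_to([p[0],p[1],.125],velocity=.2)
line_to([p[0],p[1],.092],velocity=.1)
wait(.3); print(get_position(),get_wrist_force(),get_moment(),get_time_s(),get_finger_gap())
for n in("wrist","top","scene"):
    im=get_image(n); cv2.imwrite(f"pics/{n}3.png",im["color"][:,:,::-1]); pickle.dump(im,open(f"pics/{n}3.pkl","wb"))
im=pickle.load(open("pics/wrist3.pkl","rb"))["color"][180:420,200:440,::-1]
a=cv2.resize(im,(480,480),interpolation=cv2.INTER_CUBIC)
s=pickle.load(open("pics/scene3.pkl","rb"))["color"][260:380,260:380+0,::-1] if 0 else pickle.load(open("pics/scene3.pkl","rb"))["color"][240:360,300:380,::-1]
cv2.imwrite("pics/c3.png",np.hstack([a,cv2.resize(s,(320,480),interpolation=cv2.INTER_CUBIC)]))
E
```

```text
[ 0.54   -0.1026  0.0927] [-0.0484 -0.2396  0.0494] [-0.0048 -0.0218 -0.0328] 10.3417 0.02131805805406075
```

View pics/c3.png

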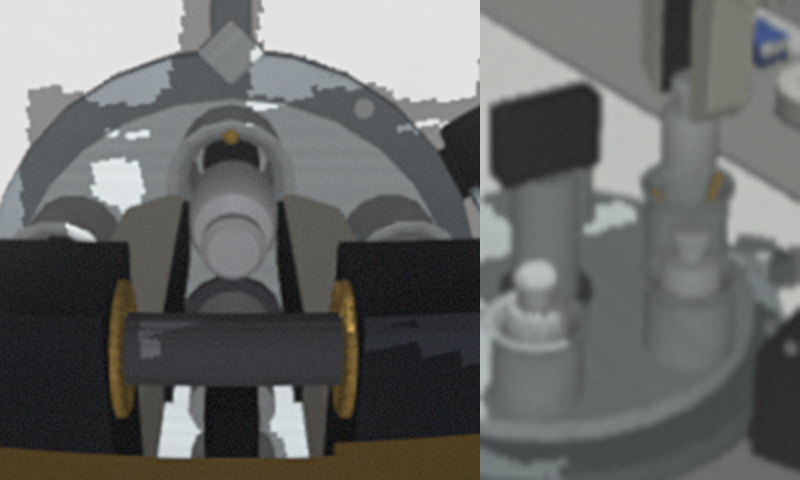

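View pics/wrist3.png

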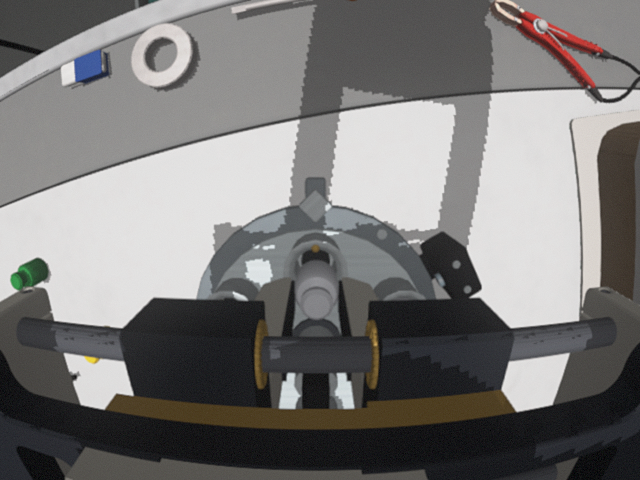

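```bash
python3 - <<'E'
from plant import *
from h import *
np.set_printoptions(suppress=True,precision=4)
p=[.5395,-.1032]
f0=get_wrist_force(); print(f0)
line_to([*p,.084],velocity=.05)
z=.084
while z>.0755:
    z-=.001; line_to([*p,z],velocity=.02); 
    f=get_wrist_force()-f0; x=get_position(); print(round(z,4),x,f.round(2),"depth",round(1000*(.056-(x[2]-.0268)),2),get_moment().round(2))
    if np.hypot(f[0],f[1])>6 or abs(f[2])>14: print("stop");break
print(get_time_s(),get_finger_gap())
E
```

```text
[ 0.3691  0.5916 -0.2323]
0.083 [ 0.5395 -0.1032  0.083 ] [ 0.48 -1.33  0.67] depth -0.22 [ 0.03 -0.    0.02]
0.082 [ 0.5395 -0.1032  0.082 ] [-1.54 -0.36 -0.81] depth 0.82 [ 0.    0.02 -0.02]
0.081 [ 0.5395 -0.1032  0.0809] [-0.42 -0.02 -0.82] depth 1.88 [ 0.03  0.02 -0.01]
0.08 [ 0.5394 -0.1032  0.0799] [-0.51 -0.27 -0.3 ] depth 2.91 [-0.01  0.03  0.01]
0.079 [ 0.5395 -0.1032  0.079 ] [ 0.19 -1.18 -1.09] depth 3.85 [-0.04 -0.04  0.  ]
0.078 [ 0.5395 -0.1032  0.078 ] [-1.02 -1.46 -0.19] depth 4.8 [ 0.02 -0.04  0.03]
0.077 [ 0.5395 -0.1032  0.077 ] [ 0.07 -0.13 -0.44] depth 5.77 [ 0.03 -0.03  0.  ]
0.076 [ 0.5395 -0.1032  0.076 ] [-0.49 -0.3   0.62] depth 6.8 [-0.02  0.03  0.02]
0.075 [ 0.5394 -0.1032  0.0749] [ 0.05 -0.07  0.06] depth 7.92 [-0.06 -0.01 -0.02]
13.05 0.02088263046417483
```

```bash
python3 - <<'E'
from plant import *
from h import *
for n in("wrist","scene"):
    im=get_image(n); pickle.dump(im,open(f"pics/{n}4.pkl","wb"))
im=pickle.load(open("pics/wrist4.pkl","rb"))["color"][180:420,200:440,::-1]
a=cv2.resize(im,(480,480),interpolation=cv2.INTER_CUBIC)
s=pickle.load(open("pics/scene4.pkl","rb"))["color"][240:360,300:380,::-1]
cv2.imwrite("pics/c4.png",np.hstack([a,cv2.resize(s,(320,480),interpolation=cv2.INTER_CUBIC)]))
print(np.mean([get_wrist_force() for _ in range(5)],0),get_time_s())
E
```

```text
[-0.75810782  0.28141723 -0.17786688] 13.15
```

View pics/c4.png

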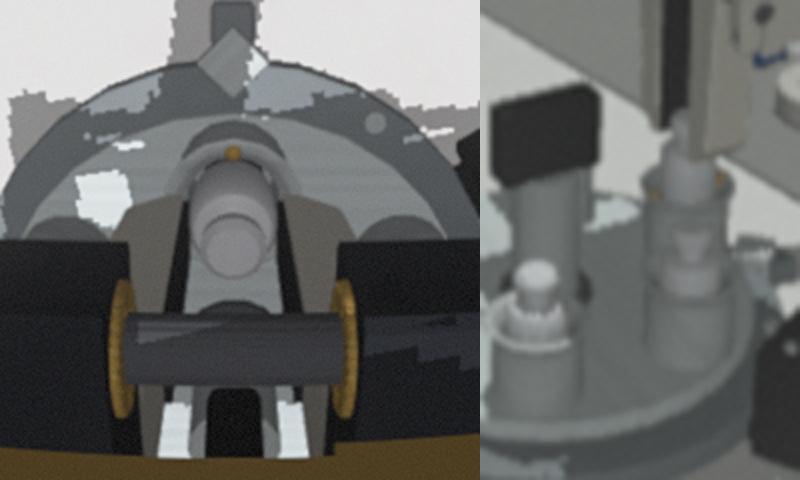

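```bash
cat > push.py <<'E'
from plant import *
from h import *
import sys
np.set_printoptions(suppress=True,precision=4)
p=[.5395,-.1032]
f0=np.array([.2,.2,-.1])
def F():
    L=[]
    for _ in range(8): wait(.01); L.append(get_wrist_force())
    return np.mean(L,0)
z,zend,step,fmax=[float(s) for s in sys.argv[1:5]]
while z>zend+1e-6:
    z-=step; line_to([*p,z],velocity=.02); 
    f=F(); x=get_position(); print(round(z,5),x,f.round(2),"depth",round(1000*(.056-(x[2]-.0268)),2),get_moment().round(2),flush=True)
    if np.hypot(f[0],f[1])>6 or f[2]>fmax: print("stop");break
print(get_time_s(),get_finger_gap())
E
python3 push.py .075 .069 .001 8
```

```text
0.074 [ 0.5394 -0.1032  0.0739] [ 0.13 -0.71  0.55] depth 8.92 [-0.03 -0.07 -0.02]
0.073 [ 0.5395 -0.1032  0.0729] [ 0.4  -0.36  0.79] depth 9.86 [-0.06 -0.03 -0.01]
0.072 [ 0.5395 -0.1032  0.0719] [ 0.2  -0.34  0.93] depth 10.86 [-0.04 -0.07  0.01]
0.071 [ 0.5395 -0.1032  0.0709] [ 0.24 -0.58  1.62] depth 11.87 [-0.02 -0.03 -0.  ]
0.07 [ 0.5395 -0.1032  0.0699] [ 0.46 -0.01  1.73] depth 12.88 [-0.03 -0.08 -0.02]
0.069 [ 0.5395 -0.1032  0.0689] [ 0.27 -0.17  1.95] depth 13.86 [-0.03 -0.09  0.  ]
15.05 0.021134769142018513
```

```bash
python3 - <<'E'
from plant import *
from h import *
for n in("wrist","scene"):
    im=get_image(n); pickle.dump(im,open(f"pics/{n}5.pkl","wb"))
L=[]
for k in (3,4,5):
    s=pickle.load(open(f"pics/scene{k}.pkl","rb"))["color"][245:335,325:375,::-1]; L.append(cv2.resize(s,(265,480),interpolation=cv2.INTER_CUBIC))
cv2.imwrite("pics/c5.png",np.hstack(L))
L=[]
for k in (2,4,5):
    s=pickle.load(open(f"pics/wrist{k}.pkl","rb"))["color"][240:340,280:355,::-1]; L.append(cv2.resize(s,(265,353),interpolation=cv2.INTER_CUBIC))
cv2.imwrite("pics/c5w.png",np.hstack(L))
E
```

```text
(no output)
```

View pics/c5.png

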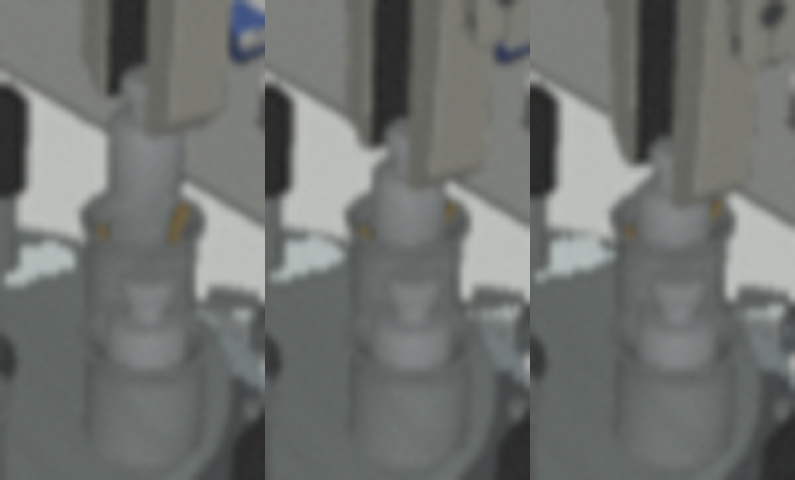

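View pics/c5w.png

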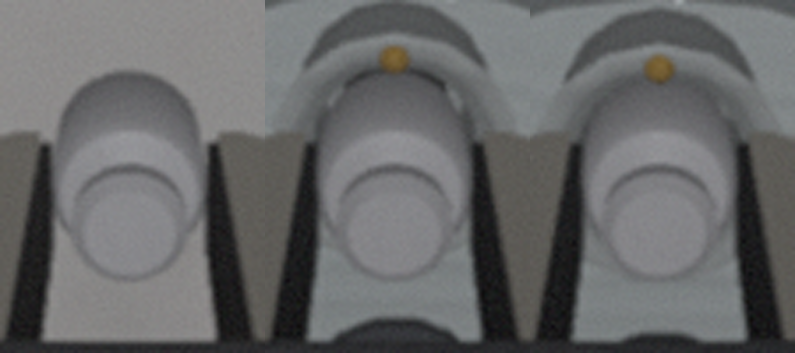

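```bash
python3 - <<'E'
from h import *
from fitw import wr
np.set_printoptions(suppress=True,precision=4)
for k in (2,3,4,5):
    W,C,D=wr(pickle.load(open(f"pics/wrist{k}.pkl","rb")))
    print(k,np.nanmedian(W[300:310,310:320].reshape(-1,3),0), 'C',C)
# rim heights on empty pockets and scene
for n in ("top0","scene0"):
    W=cloud(pickle.load(open(f"pics/{n}.pkl","rb")))
    d=np.hypot(W[...,0]-.5395,W[...,1]+.103); m=(d>.0155)&(d<.019)&(W[...,2]>.045); print(n,m.sum(),np.median(W[m][:,2]))
    d=np.hypot(W[...,0]-.518,W[...,1]+.2868); m=(d<.006)&(W[...,2]>.02); print(n,m.sum(),np.median(W[m][:,2]))
W=cloud(pickle.load(open("pics/scene5.pkl","rb")))
d=np.hypot(W[...,0]-.5395,W[...,1]+.103); m=(d<.012)&(W[...,2]>.05)&(W[...,2]<.1); print(m.sum(),np.percentile(W[m][:,2],[50,90,99]))
E
```

```text
2 [ 0.5174 -0.2874  0.0568] C [ 0.4492 -0.274   0.2118]
3 [ 0.5387 -0.1029  0.1024] C [ 0.4706 -0.0895  0.2577]
4 [ 0.5383 -0.1034  0.0847] C [ 0.4702 -0.0901  0.24  ]
5 [ 0.5383 -0.1033  0.0788] C [ 0.4702 -0.0901  0.234 ]
top0 152 0.05529131992059151
top0 56 0.03640783442982955
scene0 127 0.05351710859777014
scene0 32 0.033669044248885935
217 [0.0667 0.0904 0.0985]
```

```bash
python3 push.py .069 .0620 .0005 7
```

```text
0.0685 [ 0.5395 -0.1032  0.0685] [ 0.06 -0.21  2.48] depth 14.29 [-0.   -0.05  0.01]
0.068 [ 0.5395 -0.1032  0.068 ] [-0.1  -0.29  2.73] depth 14.8 [ 0.   -0.04  0.06]
0.0675 [ 0.5395 -0.1032  0.0675] [ 0.11 -0.43  2.68] depth 15.33 [-0.04 -0.05 -0.02]
0.067 [ 0.5395 -0.1032  0.0669] [ 0.17 -0.11  2.71] depth 15.85 [-0.03 -0.04 -0.  ]
0.0665 [ 0.5395 -0.1032  0.0665] [-0.13 -0.37  2.74] depth 16.33 [-0.03 -0.06  0.01]
0.066 [ 0.5395 -0.1032  0.066 ] [ 0.17 -0.1   3.  ] depth 16.84 [-0.02 -0.04  0.  ]
0.0655 [ 0.5395 -0.1032  0.0655] [0.08 0.24 2.72] depth 17.35 [-0.05 -0.07 -0.  ]
0.065 [ 0.5395 -0.1032  0.0649] [ 0.31 -0.43  3.03] depth 17.86 [-0.09 -0.01 -0.02]
0.0645 [ 0.5395 -0.1032  0.0645] [-0.13 -0.28  2.92] depth 18.35 [-0.02 -0.05 -0.07]
0.064 [ 0.5395 -0.1032  0.064 ] [ 0.01 -0.15  2.94] depth 18.84 [ 0.02 -0.06 -0.01]
0.0635 [ 0.5395 -0.1032  0.0635] [ 0.11 -0.04  2.67] depth 19.33 [-0.04 -0.04  0.02]
0.063 [ 0.5395 -0.1032  0.063 ] [ 0.39 -0.15  2.99] depth 19.82 [-0.01 -0.03 -0.01]
0.0625 [ 0.5395 -0.1032  0.0624] [ 0.38 -0.28  3.09] depth 20.36 [-0.06 -0.03  0.06]
0.062 [ 0.5395 -0.1032  0.062 ] [-0.17 -0.44  3.61] depth 20.77 [-0.03 -0.05  0.02]
19.5833 0.020904549943268437
```

```bash
python3 push.py .062 .0580 .00025 10.2
```

```text
0.06175 [ 0.5396 -0.1032  0.0619] [-0.27 -0.2   5.24] depth 20.9 [ 0.07  0.04 -0.01]
0.0615 [ 0.5397 -0.1032  0.0618] [-0.39 -0.18  5.86] depth 21.02 [ 0.04  0.15 -0.03]
0.06125 [ 0.5397 -0.1032  0.0616] [-0.72  0.28  6.53] depth 21.18 [ 0.08  0.12 -0.01]
0.061 [ 0.5398 -0.1032  0.0615] [-0.89  0.29  7.17] depth 21.32 [0.08 0.11 0.05]
0.06075 [ 0.5398 -0.1033  0.0613] [-1.18  0.4   8.  ] depth 21.47 [0.12 0.2  0.02]
0.0605 [ 0.5399 -0.1033  0.0612] [-1.16  0.36  8.6 ] depth 21.59 [0.14 0.27 0.01]
0.06025 [ 0.5399 -0.1033  0.0611] [-1.86  0.39  9.21] depth 21.74 [0.13 0.27 0.  ]
0.06 [ 0.54   -0.1033  0.0609] [-2.09  0.7  10.35] depth 21.88 [ 0.17  0.35 -0.01]
stop
22.1167 0.021097108167497585
```

```bash
python3 push.py .060 .0585 .00025 12.4
```

```text
0.05975 [ 0.54   -0.1033  0.0608] [-2.24  0.63 10.96] depth 22.0 [0.15 0.39 0.05]
0.0595 [ 0.5401 -0.1033  0.0607] [-2.49  0.73 12.29] depth 22.06 [0.17 0.49 0.  ]
0.05925 [ 0.5402 -0.1033  0.0607] [-2.93  1.12 13.83] depth 22.11 [ 0.19  0.52 -0.01]
stop
23.0667 0.021150371533314845
```

```bash
python3 - <<'E'
from plant import *
from h import *
np.set_printoptions(suppress=True,precision=4)
command_gripper(.036); print(get_finger_gap(),get_wrist_force(),get_position())
x=get_position(); line_to([.5395,-.1032,.10],velocity=.08)
line_to([.5395,-.1032,.17],velocity=.2)
print(get_time_s(),get_wrist_force())
for n in("wrist","top","scene"):
    im=get_image(n); cv2.imwrite(f"pics/{n}6.png",im["color"][:,:,::-1]); pickle.dump(im,open(f"pics/{n}6.pkl","wb"))
from fitw import wr,plane
im=pickle.load(open("pics/wrist6.pkl","rb")); W,C,D=wr(im)
d=np.hypot(W[...,0]-.5395,W[...,1]+.103); m=(d<.006)&(W[...,2]>.02)&(W[...,2]<.1); print("top z",np.percentile(W[m][:,2],[50,95]))
d=np.hypot(W[...,0]-.6,W[...,1]+.1145)
k=(W[...,2]>.103)&(W[...,2]<.115)&(d<.04); P=plane(C,D,.110)[k]; c=P[:,:2].mean(0); ev,E=np.linalg.eigh(np.cov(P[:,:2].T))
print("knob",k.sum(),c,"yaw",np.degrees(np.arctan2(E[1,1],E[0,1])),np.sqrt(12*ev))
s=pickle.load(open("pics/scene6.pkl","rb"))["color"][240:360,250:410,::-1]
cv2.imwrite("pics/c6.png",np.hstack([cv2.resize(im["color"][170:350,220:420,::-1],(400,360)),cv2.resize(s,(400,360)[:1]+(360,))]))
E
```

```text
0.03582099666456134 [ 0.788  -0.2164  0.4417] [ 0.5392 -0.1031  0.0588]
24.7333 [-0.5714 -0.1418 -0.0284]
top z [0.0721 0.0733]
knob 459 [ 0.5846 -0.1107] yaw 172.75748725292445 [0.0139 0.017 ]
```

View pics/c6.png

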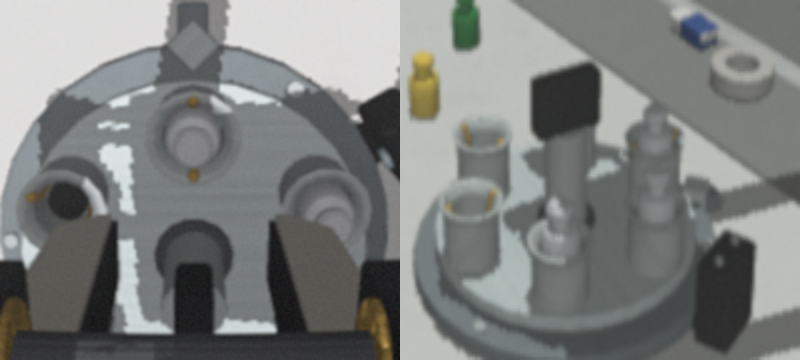

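```bash
python3 - <<'E'
from plant import *
from h import *
np.set_printoptions(suppress=True,precision=3)
a=79.5; c=(.6002,-.1149)
command_gripper(.042)
reach([*c,.16],quat(a)); print(get_position(),get_time_s())
print(line_to([*c,.086],velocity=.1,contact_N=6),get_position())
command_gripper(.005,40); print("gap",get_finger_gap(),get_wrist_force(),get_moment(),get_time_s())
q0=np.array(inverse_kinematics([*c,.086],quat(a)))
for i in range(1,11):
    q=q0.copy(); q[5]+=np.pi/3*i/10; set_joints(q); print(i,get_q()[5]-q0[5],get_wrist_force(),get_moment(),get_finger_gap(),get_time_s(),flush=True)
    if np.linalg.norm(get_wrist_force())>40: print("stop");break
im=get_image("top"); cv2.imwrite("pics/top7.png",im["color"][140:320,190:400,::-1].repeat(3,0).repeat(3,1)); 
E
```

```text
[ 0.6   -0.115  0.159] 25.6167
False [ 0.601 -0.115  0.087]
gap 0.013391000097731457 [-0.057  2.654  2.005] [ 0.532 -0.064 -0.031] 27.075
1 0.10206336096014845 [1.016 5.628 2.693] [ 0.88  -0.114  0.157] 0.013843713026711855 27.325
2 0.20661556649211144 [1.357 6.206 2.701] [ 0.971 -0.175  0.2  ] 0.013447528328717175 27.575
3 0.3112900348798573 [0.89  6.441 1.758] [ 0.979 -0.231  0.239] 0.013742405577848628 27.825
4 0.4161785710953887 [1.217 6.676 2.418] [ 1.026 -0.253  0.138] 0.013962054388333126 28.075
5 0.520992218365063 [1.671 6.127 2.853] [ 1.09  -0.323  0.081] 0.01382482783795834 28.325
6 0.6258191753872102 [2.276 7.087 2.06 ] [ 1.121 -0.368 -0.092] 0.013913898390705313 28.575
7 0.7306003600348939 [3.018 7.203 1.691] [ 1.188 -0.378 -0.163] 0.013694824934372862 28.825
8 0.8353180638789479 [4.831 8.664 1.152] [ 1.19  -0.513 -0.213] 0.013897185200158018 29.075
9 0.9399118345960972 [3.763 7.396 1.484] [ 1.145 -0.565 -0.114] 0.01381522519508059 29.325
10 1.0445497848797936 [3.553 7.387 0.822] [ 1.207 -0.685  0.012] 0.013917070038002771 29.575
```

View pics/top7.png

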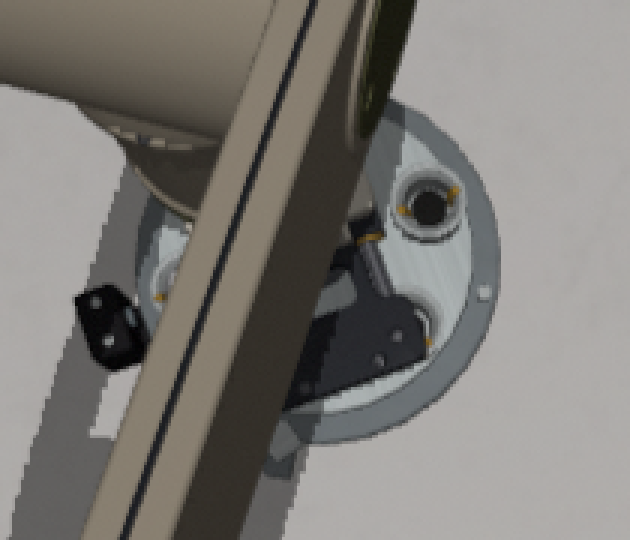

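```bash
python3 - <<'E'
from plant import *
from h import *
np.set_printoptions(suppress=True,precision=3)
command_gripper(.042); print(get_finger_gap(),get_wrist_force())
x=get_position(); line_to([x[0],x[1],.30],velocity=.15)
reach([.56,-.30,.36],quat(30)); print(get_time_s(),get_wrist_force())
for n in("wrist","top","scene"):
    im=get_image(n); cv2.imwrite(f"pics/{n}8.png",im["color"][:,:,::-1]); pickle.dump(im,open(f"pics/{n}8.pkl","wb"))
E
sed -i 's/{n}0.pkl/{n}8.pkl/; s/top0.pkl/top8.pkl/' fit.py; python3 fit.py 2>&1 | head -30
python3 - <<'E'
from h import *
t=pickle.load(open("pics/top8.pkl","rb"))["color"][150:310,205:385,::-1]; s=pickle.load(open("pics/scene8.pkl","rb"))["color"][225:375,235:415,::-1]
cv2.imwrite("pics/c8.png",np.hstack([cv2.resize(t,(400,356)),cv2.resize(s,(400,356))]))
E
```

```text
0.042093349770037314 [-0.227  0.528  0.642]
32.6833 [0.18  0.79  0.322]
fit.py:14: RuntimeWarning: Mean of empty slice.
  k=(W[...,2]>.103)&(d<.04); P=plane(C,D,.110)[k]; c=P[:,:2].mean(0); ev,E=np.linalg.eigh(np.cov(P[:,:2].T))
  ret = um.true_divide(
  avg = a.mean(axis, **keepdims_kw)
fit.py:14: RuntimeWarning: Degrees of freedom <= 0 for slice
  k=(W[...,2]>.103)&(d<.04); P=plane(C,D,.110)[k]; c=P[:,:2].mean(0); ev,E=np.linalg.eigh(np.cov(P[:,:2].T))
  c *= np.true_divide(1, fact)
  c *= np.true_divide(1, fact)
  return _methods._mean(a, axis=axis, dtype=dtype,
  ret = ret.dtype.type(ret / rcount)
top knob 0 [nan nan] zmed nan yaw nan ext [nan nan]
rim n 253 0.055103886538920496
fit [ 0.5994 -0.1145 -0.1693] -9.701122374185658 4.6267082028160205e-06
[[ 0.6605 -0.1249]
 [ 0.639  -0.0668]
 [ 0.5779 -0.0563]
 [ 0.5383 -0.104 ]
 [ 0.5598 -0.1622]
 [ 0.6209 -0.1726]]
base 568.942626953125 -149.1270294189453 90.42926788330078
table 0.709796718742049
w 25274 [ 0.7759 -0.4995  0.037 ] 25274 [ 0.5225 -0.2852  0.6596] [ 0.5225 -0.2852  0.6596]
[  0 444] [257 639]
scene knob 210 [ 0.6065 -0.1077] zmed 0.10825239040173003 yaw 103.53319594144054 ext [0.0206 0.0433]
```

View pics/c8.png

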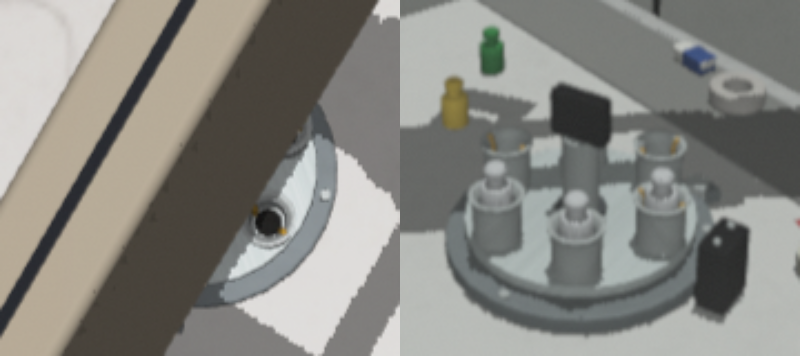

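View pics/top8.png

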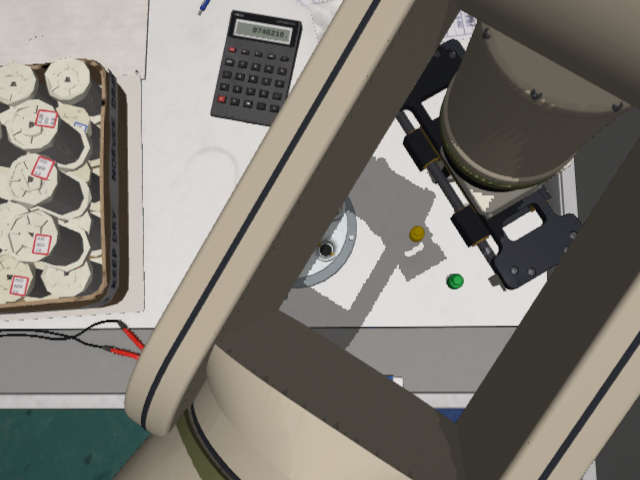

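```bash
python3 fitw.py pics/wrist8.pkl 2>&1 | grep -v Warn; sed -n '/rim/p;/fit/p' <(python3 fit.py 2>/dev/null)
python3 - <<'E'
from h import *
from fitw import wr
im=pickle.load(open("pics/wrist8.pkl","rb")); W,C,D=wr(im)
for n,W in (("wrist",W),("scene",cloud(pickle.load(open("pics/scene8.pkl","rb"))))):
    for p in ((.580,-.0565),(.640,-.068),(.661,-.126)):
        d=np.hypot(W[...,0]-p[0],W[...,1]-p[1]); m=(d<.009)&(W[...,2]>.06)&(W[...,2]<.1); print(n,p,m.sum(),np.nanmedian(W[m],0) if m.any() else '',np.percentile(W[m][:,2],95) if m.any() else '')
E
```

```text
t=(W[...,2]>lo)&(W[...,2]<.05)&(dw<.03); print("w",t.sum(),plane(C,D,.037)[t].mean(0),W[t].mean(0),W[t].min(0),W[t].max(0))
  ret = um.true_divide(
table -0.0013168577411576954
knob 425 [ 0.5989 -0.1152] zmed 0.10884924597075701 yaw 109.53764504217324 ext [0.0145 0.0414]
fit 1890 [ 0.6005 -0.1127  0.8678] 169.71867356477023 0.000256747718206439
pocket [0.5395232643075495, -0.10161942980182076]
Traceback (most recent call last):
  File "fitw.py", line 29, in <module>
    im=pickle.load(open(sys.argv[1],"rb")); fit(im)
                                            ~~~^^^^
  File "fitw.py", line 27, in fit
    t=(W[...,2]>lo)&(W[...,2]<.05)&(dw<.03); print("w",t.sum(),plane(C,D,.037)[t].mean(0),W[t].mean(0),W[t].min(0),W[t].max(0))
                                                                                                       ~~~~~~~~^^^
ValueError: zero-size array to reduction operation minimum which has no identity
rim n 253 0.055103886538920496
fit [ 0.5994 -0.1145 -0.1693] -9.701122374185658 4.6267082028160205e-06
rim n 902 0.05497586281264374
fit [ 0.6019 -0.114   0.8628] 49.4324527782119 0.0004996250100340504
wrist (0.58, -0.0565) 120 [ 0.5784 -0.0571  0.0717] 0.07364475682105816
wrist (0.64, -0.068) 169 [ 0.6388 -0.0692  0.0732] 0.07571699718017567
wrist (0.661, -0.126) 170 [ 0.6591 -0.1271  0.0733] 0.07627857658558147
scene (0.58, -0.0565) 95 [ 0.5829 -0.0535  0.0705] 0.07335098011694419
scene (0.64, -0.068) 117 [ 0.6431 -0.0638  0.0711] 0.07531262837454672
scene (0.661, -0.126) 112 [ 0.6641 -0.1223  0.0708] 0.07539813321542975
```

View pics/wrist8.png

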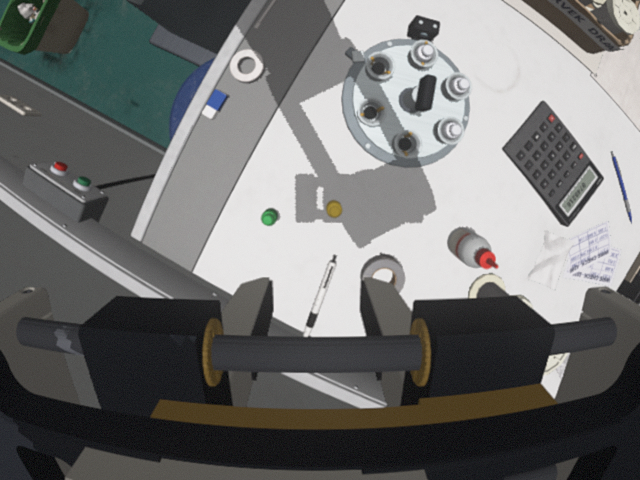

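```bash
python3 -c "
from plant import *
wait(.5); print(get_time_s(),get_wrist_force(),abs(get_qvel()).max()); close_job()"
```

```text
33.3333 [-0.5138042   0.3129182   0.28548468] 0.002895597395108908
the job is handed in; nothing more can be done
```

The job is done and handed in at about 33 s of the 67 s allowed. The check weight is home in the pocket, which now stands at the reader block, and the arm is clear of everything.

**Weight:** I took the plain metal weight, seen at top-view pixel (410, 279). The yellow one at (417, 233) and the green one at (456, 281) are the same shape but the wrong colour. I pushed it straight down into the pocket at the pointer.

**Seat:** Sliding between the leaves took about 3 N. I felt the seat about 20.7 mm below the rim; the force then rose at about 5 N/mm and stiffened after about 1.4 mm. I stopped at 13.8 N total, which leaves about 11 N on the seat after taking off the 3 N of sliding friction.

**Turn:** I turned the knob one click clockwise and let go. The wrist camera put the bar at 170.0° before and 109.5° after, a turn of 60.4°. The twisting moment passed zero at the end of the turn, so the detent is holding.

**Last checks:**
- The weight's top is about 72 mm above the bench, the same before and after the turn.
- The last pictures show the loaded pocket at the reader and the yellow and green weights where they were.
- The wrist force was near zero.

**Disagreements:**
- The leaf force at 3 to 8 mm deep never showed the roughly 10 N expected; I read about 1 N or less there. Pictures and depth readings showed the weight had not slipped in the grip.
- The scene camera sits about 4 mm off the other two cameras, so I placed things by the top and wrist cameras.

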